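# Swap the battery pack in the push-push charging dock

### The arm

A 7-joint arm with a two-finger parallel gripper is mounted at the origin on a cart in front of the work surface, level with it; the furniture and walls round the work are solid. World frame = base frame: x ahead of the robot, y to its left, z up, the work surface at z = 0. Lengths are in m, angles in rad, forces in N, time in s.
With the tool pointing down it reaches from about 0.425 to 0.925 m from the base axis. Payload 6.8 kg.
Tool frame: the origin (TCP) lies at the very end of the fingers, on their centre line; the grasp point (between the pads) lies 19 mm behind it; z points along the fingers, y is the line along which they close (so a half turn about z gives the same grasp; the last joint's range is limited). The gripper opens to 85 mm and grips with 20 to 120 N. Pads are 22 mm wide; open, the fingers measure 114 mm over their backs; the gripper's body (76 mm by 85 mm) begins 54 mm behind the grasp point. The pads swing forward as they close: fully open they stand 13 mm farther back than shut.
Start: joints at [0.993, 0.477, 0.022, 1.555, -0.011, 1.109, -0.083], TCP at [0.306, -0.602, 0.209] pointing down, gripper open.
Joint ranges: [-2.96, 2.96], [-0.34, 2.1], [-1.41, 1.46], [0.24, 2.44], [-1.37, 4.51], [0.17, 1.92], [-2.96, 2.96]. Speed limits (rad/s): [2.39, 2.39, 3.14, 3.14, 3.14, 3.14, 3.14].

### API

Orientations are given as a unit quaternion [w, x, y, z].
In Python, from station import telemetry, viewer, job, search_frame, cut_out gives the robot as it stands. The module is installed in compiled form; this text tells all that it offers.
- The arm moves only by the shell command python3 -m crank 'ROWS' [FORCE]. ROWS is JSON, a list of rows, each an object with "delta_rot": the turn, a rotation vector about the tool's x, y, z in degrees, a list of three; "xyz": the shift along the tool's x, y, z in m, a list of three; "fingers": the gripper command: -1 is fully open, 1 is shut, values between are in proportion. In form: [{"delta_rot": [ax, ay, az], "xyz": [dx, dy, dz], "fingers": fingers}, ...]. A call has 1 to 10 rows; each row is the pose to reach, as a shift and turn from the pose commanded when the call began, along the tool's axes at that moment; what a row does not reach only later rows make up. A row lasts 1/10 s, in which the tool goes at most 50 mm and 8.59 degrees, less where a joint would pass 70% of its speed; a pose out of reach is approached as far as the arm can. A call with a gripper value outside its range is refused whole. The fingers move at their own pace and stop on an object; FORCE is the grip in N (left out, the last holds). Time passes only in rows, so rows that repeat a pose let the fingers close. It gives the time, the measured TCP pose, the force, the opening and the grip force at its end, in the units of the state.
- telemetry.get_obs(): the state, without advancing time (a new reading comes with each control period).
- viewer.read_camera(name): name is "scene" or "top"; returns a dict with "img" (384x512x3 uint8, red, green, blue), "fx", "fy", "cx", "cy" (pixels), "origin" and "rotation" of the camera in the world. Camera axes: x right, y up, looking along -z (the intrinsics and any distortion apply to the point x, -y, -z); pixel columns grow to the right and rows downward; lengths in m; the calibration is good to about 2 mm. A picture is of the moment at which its call begins. There is no depth.
- job.hand_in(): hands the job in; it is judged then, once.
Trained networks look in the newest picture that a camera, given by its name, has taken for a name from the list of things; names that differ only in an ending like _2 or _b are one class to them, and where a whole thing is asked for, a point or a joint stands for the part that bears it (a point fixed in the world has none). Each returns a list of dicts, best first, with "score" (0 to 1); they miss things now and then, are a little off and sometimes report something else, mostly with a low value. They report only what shows in the picture. A call takes as long as a camera call. They do not tell look-alikes from the thing itself.
- search_frame(camera, thing): "pixel" ([column, row] in pixels, amid what is visible of it).
- cut_out(camera, thing): "pixels" (384x512 bool, what is visible of it) and "pixel" ([column, row] in pixels, amid what is visible of it).
The state is a dict: "t": time; "q": joint angles; "joint_vel": joint speeds; "joint_torque": joint torques, N m; "eef_pos": TCP position; "tool_rot": TCP orientation; "contact_force": force on the tool from outside, world axes, zero at the start; "torque": the same for the moment, N m; "gripper_width": opening from 0.0 (shut) to 1.0 (fully open); "grasp_force": force on a finger pad.
Only numpy, scipy, OpenCV 4.12 (cv2) and the standard library are available. Lean on these libraries where they do the work, as an engineer would, in place of code of your own. Each camera call takes 0.05 s, during which the arm holds its last target. There are 200 camera calls.

### The job

Swap the battery pack in the charging dock. Press the pack that is held down in the dock until its catch lets go and it rises by itself, take it out and stand it upright in the open tray; then stand the other pack, which waits on the counter, in the dock and press it down until the catch holds it down. Feel for the catch and press gently, never harder than about 20 N, and leave the other things on the counter alone.

Things in the scene. Friction and masses are not known exactly. Their poses are not given: they have to be found in the camera images.
- dock_mouth (a point): Centre of the mouth of the charging dock's well, at the dock's flat top, 82 mm over the counter. The dock is a fixed grey and black block, 82 mm high, reaching 38 mm from this point to -x, 70 mm to +x, 36 mm either way in y. The upright rectangular well is 47 mm (x) by 31 mm (y), open at the top; z up. In it a sprung cradle runs on a push-push catch; a pack stands loose on it.
- dock: The same dock; origin on the well's axis at counter height. To work its catch, to hold or to release, press the pack past the held position by a further 5 to 18 mm (differs each time, cannot be seen), then let it come up. There a firm stop is felt, its force growing about 4 N per mm. A push of 12 to 16 N is surely enough; over 20 N is too much. Pressed too little, it comes back as it was.
- cradle: Sprung black plate deep in the well, 43 x 27 x 4 mm, on which a pack stands; slides only up and down. Origin at the centre of its underside: 35 mm below the mouth when out, 60 mm below when held. Through a pack, its spring pushes back with 2 N (out) to 6 N (deep), about 1 N more at 15 mm/s. Released by the catch, it rises by itself in about 0.5 s.
- pack_old_mid (a point): Centre of the pack that is held down in the dock at the start, 40 mm below its flat top. Both packs are alike: upright black blocks, 44 mm (x) by 28 mm (y) by 80 mm high, about 90 g, with a grey stepped foot 40 x 24 mm, 5 mm high. z points out of its top. Grasp it across its 28 mm (along y); either way round is the same.
- pack_old: The same pack, origin at the centre of its underside. In the dock its top is 24 mm over the mouth when held by the catch and 49 mm over it when out.
- pack_new_mid (a point): Centre, half-way up (40 mm), of the pack that stands upright on the counter at the start; same shape and size, x along its 44 mm, y along its 28 mm. Either way round fits the well, its x along the well's x, with 1.5 mm of play on each side.
- pack_new: The same pack, origin at the centre of its underside. In the dock its top is 49 mm over the mouth when out and 24 mm over it when held.
- tray_in (a point): Low open grey tray, fixed to the counter, outside 110 mm (x) by 90 mm (y) by 22 mm high, walls 4 mm. This point is the centre of its inner floor, 4 mm over the counter; z up.
- lighter: Teal pocket lighter lying flat, 24 x 78 x 14 mm; a bystander, to be left where it is. Origin at the centre of its underside.
- binder_clip: Black fold-back clip, 32 x 52 x 15 mm; a bystander, to be left where it is. Origin at the centre of its underside.
- coin_roll: Green paper roll of coins lying down, 21 x 74 x 21 mm; a bystander, to be left where it is. Origin at the centre of its underside.
- salt_shaker: Glass shaker with a steel cap, 42 mm across, 85 mm high; a bystander, to be left where it is. Origin at the centre of its underside.
Mind the look-alikes: they are no part of the job. Leave any green look-alike of the pack_old alone.

How it is judged:
On the way, in this order (a step that is already met when the one before it is completed fails the run):
1. the first pack, let go by the catch, stands raised in the dock, untouched (z of pack_old_mid in the frame of dock_mouth between 0.005 and 0.013 m and contact force between the fingers and pack_old below 0.1 N and contact force between pack_old and cradle above 0.2 N and horizontal distance between pack_old_mid and dock_mouth below 0.004 m and angle between pack_old_mid's own z axis and vertical below 0.1 rad), for 0.2 s.
2. the first pack stands upright in the tray, released (x of pack_old_mid in the frame of tray_in between -0.048 and 0.048 m and y of pack_old_mid in the frame of tray_in between -0.038 and 0.038 m and z of pack_old_mid in the frame of tray_in between 0.032 and 0.046 m and angle between pack_old_mid's own z axis and vertical below 0.15 rad and contact force between the fingers and pack_old below 0.1 N), for 0.2 s.
At the end, for the whole second after the job is handed in: The pack from the counter stands upright in the dock's well, held down by the catch and at rest (top 20 to 27 mm over the mouth, within 4 mm of the well's axis); the pack that was in the dock stands upright, released and at rest inside the tray (all of step 2 and z of pack_new_mid in the frame of dock_mouth between -0.02 and -0.013 m and horizontal distance between pack_new_mid and dock_mouth below 0.004 m and angle between pack_new_mid's own z axis and vertical below 0.1 rad and linear speed of each of pack_new, pack_old below 0.02 m/s); the robot touches nothing.
It fails at once if a pack is pressed on the cradle harder than 20 N (contact force between any of pack_old, pack_new and cradle above 20 N).
It fails at once if a bystander is moved more than 25 mm (distance of any of lighter, binder_clip, coin_roll, salt_shaker from where it was at the start of the episode above 0.025 m).
It also fails if it takes over 69 s, if anything falls off the work surface, if the arm or the gripper's body presses on something with over 40 N, if the wrist force passes 120 N, or if a joint passes its speed limit or range.

## Working session

There is one attempt and no reset: what is moved stays moved. The work goes in short steps, Python scripts to look and compute and a shell command to move; the robot and the scene stay as the last step left them, time stands still between calls to the robot, and variables do not carry over. Pictures are saved under pics/ and viewed, at most 10 in all, crops included, and the job is handed in when it is done.

```bash
mkdir -p pics
cat > h.py <<'E'
import numpy as np, cv2
from station import telemetry, viewer, job, search_frame, cut_out
def ray(c,p):
    d=np.array([(p[0]-c['cx'])/c['fx'],-(p[1]-c['cy'])/c['fy'],-1.]); return np.array(c['origin']),np.array(c['rotation'])@d
def at(c,p,z):
    o,d=ray(c,p); return o+d*(z-o[2])/d[2]
def proj(c,P):
    v=np.array(c['rotation']).T@(np.array(P)-c['origin']); return [c['cx']-c['fx']*v[0]/v[2], c['cy']+c['fy']*v[1]/v[2]]
E
python3 - <<'E'
from h import *
ims=[]
for n in("scene","top"):
    c=viewer.read_camera(n); cv2.imwrite(f"pics/{n}0.png",c['img'][:,:,::-1]); print(n,{k:np.round(c[k],3).tolist() for k in c if k!='img'}, [k for k in c])
    for t in("dock","pack_old","pack_new","tray_in","lighter","binder_clip","coin_roll","salt_shaker"):
        try: print(t,[(round(r['score'],2),np.round(r['pixel']).tolist(),at(c,r['pixel'],0.05).round(3).tolist()) for r in search_frame(n,t)])
        except Exception as e: print(t,e)
o=telemetry.get_obs(); print(o)
E
```

```text
scene {'fx': 484.974, 'fy': 484.974, 'cx': 251.235, 'cy': 191.314, 'origin': [0.024, -0.481, 0.572], 'rotation': [0.812, 0.461, -0.177, -0.311]} ['img', 'fx', 'fy', 'cx', 'cy', 'origin', 'rotation']
dock matmul: Input operand 1 has a mismatch in its core dimension 0, with gufunc signature (n?,k),(k,m?)->(n?,m?) (size 3 is different from 4)
pack_old matmul: Input operand 1 has a mismatch in its core dimension 0, with gufunc signature (n?,k),(k,m?)->(n?,m?) (size 3 is different from 4)
pack_new matmul: Input operand 1 has a mismatch in its core dimension 0, with gufunc signature (n?,k),(k,m?)->(n?,m?) (size 3 is different from 4)
tray_in matmul: Input operand 1 has a mismatch in its core dimension 0, with gufunc signature (n?,k),(k,m?)->(n?,m?) (size 3 is different from 4)
lighter matmul: Input operand 1 has a mismatch in its core dimension 0, with gufunc signature (n?,k),(k,m?)->(n?,m?) (size 3 is different from 4)
binder_clip []
coin_roll matmul: Input operand 1 has a mismatch in its core dimension 0, with gufunc signature (n?,k),(k,m?)->(n?,m?) (size 3 is different from 4)
salt_shak
[... 1535 characters left out ...]
([ 0.99289326,  0.47698268,  0.02238354,  1.55542276, -0.01147234,
        1.10931623, -0.08307466]), 'joint_vel': array([ 0.00045057, -0.00237929, -0.00148802, -0.0019039 ,  0.00052459,
        0.00053904,  0.00106542]), 'joint_torque': array([-4.98478112e-04, -5.96309996e+01,  1.60627160e+00, -2.81545401e+01,
        1.24563035e-02,  1.61973174e-03, -4.22743440e-06]), 'eef_pos': array([ 0.30558631, -0.6018656 ,  0.20900959]), 'tool_rot': array([ 2.49874905e-07,  9.72533663e-01,  2.32762269e-01, -1.70612362e-06]), 'contact_force': array([ 1.48736726, -0.5144047 , -0.20246282]), 'torque': array([-0.03729299, -0.00569311,  0.05294523]), 'grasp_force': 0.0, 'gripper_width': 1.0046338038692721}
```

View pics/scene0.png

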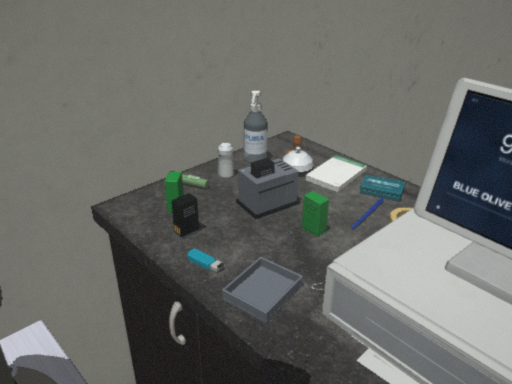

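View pics/top0.png

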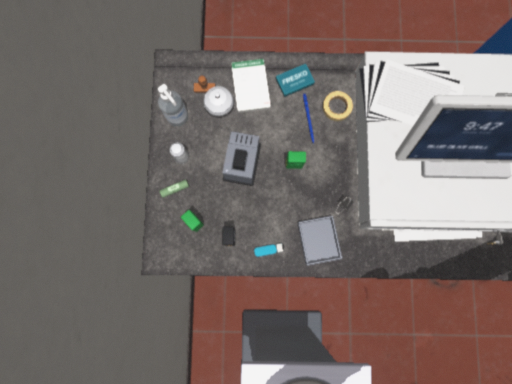

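```bash
cat > h.py <<'E'
import numpy as np, cv2
from scipy.spatial.transform import Rotation as R
from scipy.optimize import minimize
from station import telemetry, viewer, job, search_frame, cut_out
def rd(n):
    c=viewer.read_camera(n); c['M']=R.from_quat(c['rotation'],scalar_first=True).as_matrix() if np.size(c['rotation'])==4 else np.array(c['rotation']); return c
def at(c,p,z):
    d=c['M']@np.array([(p[0]-c['cx'])/c['fx'],-(p[1]-c['cy'])/c['fy'],-1.]); o=np.array(c['origin']); return o+d*(z-o[2])/d[2]
def proj(c,P):
    v=(np.array(P)-c['origin'])@c['M']; return np.stack([c['cx']-c['fx']*v[:,0]/v[:,2], c['cy']+c['fy']*v[:,1]/v[:,2]],1)
def box(x,y,yaw,x0,x1,hy,z0,z1):
    ca,sa=np.cos(yaw),np.sin(yaw)
    return np.array([[x+ca*a-sa*b,y+sa*a+ca*b,z] for a in(x0,x1) for b in(-hy,hy) for z in(z0,z1)])
def sil(c,boxes,s=4):
    m=np.zeros((384*s,512*s),np.uint8)
    for b in boxes:
        h=cv2.convexHull(proj(c,b).astype(np.float32)).reshape(-1,2); cv2.fillPoly(m,[np.int32(np.round((h+.5)*s*16-8))],1,shift=4)
    return cv2.resize(m.astype(np.float32),(512,384),interpolation=cv2.INTER_AREA)
def fit(views,mk,p0):
    def cost(p):
        t=0
        for c,m in views:
            s=sil(c,mk(*p)); t+=1-np.minimum(s,m).sum()/np.maximum(s,m).sum()
        return t/len(views)
    best=None
    for dy in(-.5,-.25,0,.25,.5):
        r=minimize(cost,p0,method='Nelder-Mead',options=dict(initial_simplex=[np.add(p0,d) for d in([0,0,dy],[.02,0,dy],[0,.02,dy],[0,0,dy+.2])],xatol=1e-4,fatol=1e-4))
        if best is None or r.fun<best.fun: best=r
    return best.x,best.fun
PACK=lambda x,y,a:[box(x,y,a,-.022,.022,.014,.0,.08)]
DOCK=lambda x,y,a:[box(x,y,a,-.038,.070,.036,0,.082)]
DOCKP=lambda x,y,a:DOCK(x,y,a)+[box(x,y,a,-.022,.022,.014,.08,.106)]
TRAY=lambda x,y,a:[box(x,y,a,-.055,.055,.045,0,.022)]
E
cat > m.py <<'E'
from h import *
C={n:rd(n) for n in("scene","top")}
D={}
for n in C:
    for t in("dock","pack_old","pack_new","tray_in","lighter","binder_clip","coin_roll","salt_shaker"):
        D[n,t]=cut_out(n,t)
        print(n,t,[(round(r['score'],2),np.round(r['pixel']).tolist(),int(r['pixels'].sum()),at(C[n],r['pixel'],0.04).round(3)[:2].tolist()) for r in D[n,t]])
import pickle; pickle.dump((C,D),open('d.pkl','wb'))
E
python3 m.py
```

```text
scene dock []
scene pack_old [(0.96, [177.0, 186.0], 557, [0.515, 0.306]), (0.92, [263.0, 167.0], 423, [0.715, 0.247]), (0.61, [317.0, 214.0], 959, [0.658, 0.029])]
scene pack_new [(0.79, [183.0, 216.0], 1008, [0.456, 0.201]), (0.73, [269.0, 190.0], 2611, [0.651, 0.16])]
scene tray_in [(0.87, [264.0, 290.0], 3102, [0.43, -0.059])]
scene lighter [(0.91, [205.0, 262.0], 444, [0.402, 0.058])]
scene binder_clip []
scene coin_roll [(0.66, [195.0, 181.0], 251, [0.559, 0.3])]
scene salt_shaker [(0.6, [225.0, 164.0], 504, [0.659, 0.32])]
top dock [(0.65, [247.0, 160.0], 1395, [0.652, 0.153])]
top pack_old [(0.74, [298.0, 160.0], 309, [0.655, 0.025]), (0.71, [240.0, 158.0], 246, [0.657, 0.172])]
top pack_new [(0.58, [227.0, 235.0], 243, [0.461, 0.198])]
top tray_in [(0.77, [321.0, 239.0], 1558, [0.455, -0.034]), (0.2, [241.0, 161.0], 253, [0.648, 0.169])]
top lighter [(0.56, [267.0, 249.0], 259, [0.427, 0.101])]
top binder_clip [(0.51, [348.0, 201.0], 148, [0.55, -0.101])]
top coin_roll [(0.62, [175.0, 189.0], 241, [0.574, 0.333])]
top salt_shaker [(0.77, [179.0, 153.0], 311, [0.666, 0.328])]
```

```bash
cat > f.py <<'E'
from h import *; import pickle
C,D=pickle.load(open('d.pkl','rb'))
g=lambda n,t,i:(C[n],D[n,t][i]['pixels'].astype(np.float32))
s,t="scene","top"
V={}
def do(name,v,mk,p):
    try:
        x,f=fit(v,mk,p); print(name,x.round(4),'yawdeg',round(np.degrees(x[2]),1),'cost',round(f,3)); return x
    except Exception as e: print(name,repr(e))
N0=[.456,.2,0]; 
a=do('new both',[g(s,"pack_new",0),g(t,"pack_new",0)],PACK,N0); do('new s',[g(s,"pack_new",0)],PACK,N0); do('new t',[g(t,"pack_new",0)],PACK,N0)
OLD=lambda x,y,a:[box(x,y,a,-.022,.022,.014,.082,.106)]
o=do('old both',[g(s,"pack_old",1),g(t,"pack_old",1)],OLD,[.64,.17,0]); do('old t',[g(t,"pack_old",1)],OLD,[.64,.17,0])
d=do('dock t',[g(t,"dock",0)],DOCK,[.64,.17,0]); d2=do('dock both',[g(t,"dock",0),g(s,"pack_new",1)],DOCK,[.64,.17,0])
d2=do('dockp both',[g(t,"dock",0),g(s,"pack_new",1)],DOCKP,[.64,.17,0])
r=do('tray both',[g(s,"tray_in",0),g(t,"tray_in",0)],TRAY,[.45,-.04,0])
rows=[]
for n,(x,y,w,h) in((s,(150,140,170,180)),(t,(180,120,170,150))):
    im=C[n]['img'][:,:,::-1]; k=4; im=cv2.resize(im,None,fx=k,fy=k,interpolation=cv2.INTER_CUBIC).copy()
    for mk,p,col in((PACK,a,(0,255,255)),(DOCK,d2,(0,0,255)),(OLD,o,(255,255,0)),(TRAY,r,(255,0,255))):
        if p is None: continue
        for b in mk(*p):
            q=((proj(C[n],b)+.5)*k).astype(int)
            for i in range(8):
                for j in range(i):
                    if bin(i^j).count('1')==1: cv2.line(im,tuple(map(int,q[i])),tuple(map(int,q[j])),col,1)
    rows.append(cv2.resize(im[y*k:(y+h)*k,x*k:(x+w)*k],(400,600 if 0 else int(400*h/w))))
H=max(r.shape[0] for r in rows); cv2.imwrite('pics/ov.png',np.hstack([np.pad(r,((0,H-r.shape[0]),(0,0),(0,0))) for r in rows]))
E
python3 f.py
```

```text
new both [0.4588 0.1964 0.0274] yawdeg 1.6 cost 0.088
new s [ 0.4598  0.1986 -0.2726] yawdeg -15.6 cost 0.064
new t [0.4585 0.1954 0.0354] yawdeg 2.0 cost 0.088
old both [ 0.6409  0.1711 -0.1228] yawdeg -7.0 cost 0.088
old t [ 0.6405  0.171  -0.1081] yawdeg -6.2 cost 0.083
dock t [ 0.6372  0.1703 -0.1586] yawdeg -9.1 cost 0.226
dock both [ 0.6396  0.1699 -0.1749] yawdeg -10.0 cost 0.184
dockp both [ 0.6396  0.17   -0.153 ] yawdeg -8.8 cost 0.196
tray both [ 0.4544 -0.0328  0.2056] yawdeg 11.8 cost 0.047
```

View pics/ov.png

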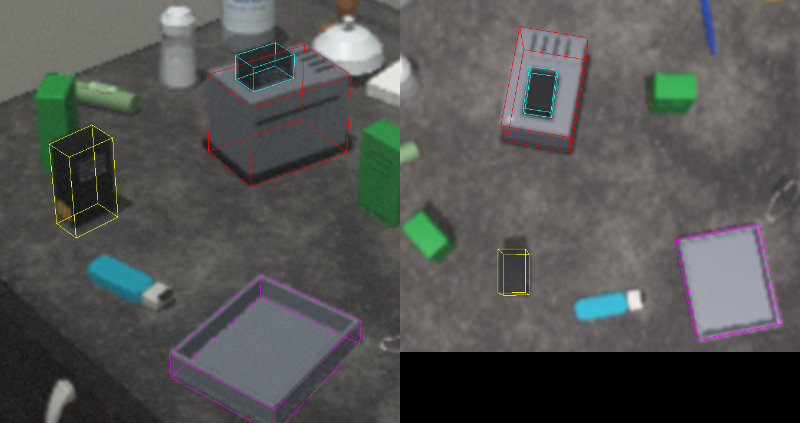

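The overlays fit. The black boxes are the real ones: `pack_new` at top (228,234) / scene (185,215), and `pack_old` in the dock at top (240,158). The green boxes at top (192,220) and (297,159) are look-alikes. The tray is at top (321,239).

```bash
cat >> h.py <<'E'
def go(x,y,z,yaw,show=True):
    o=telemetry.get_obs(); T=R.from_quat(o['tool_rot'],scalar_first=True); d=T.inv().apply(np.array([x,y,z])-o['eef_pos'])
    best=None
    for k in(0,180):
        W=R.from_euler('z',yaw+k,degrees=True)*R.from_rotvec([np.pi,0,0]); rv=(T.inv()*W).as_rotvec(degrees=True)
        if best is None or np.linalg.norm(rv)<np.linalg.norm(best): best=rv
    print('t',round(o['t'],2),'pos',o['eef_pos'].round(4),'q7',o['q'][6].round(2),'F',o['contact_force'].round(2),'| xyz',d.round(4).tolist(),'rot',best.round(2).tolist())
E
python3 - <<'E'
from h import *; import pickle
C,D=pickle.load(open('d.pkl','rb'))
for p in((370,229),(362,60),(400,240),(500,230)):
    print(p,at(C['top'],p,0.0).round(3),at(C['top'],p,.15).round(3))
for p in((330,265),(332,310),(455,383)): print(p,at(C['scene'],p,.15).round(3),at(C['scene'],p,.0).round(3))
go(.37,-.15,.30,-8); go(.64,.17,.2,-8)
E
```

```text
(370, 229) [ 0.485 -0.168  0.   ] [ 0.473 -0.123  0.15 ]
(362, 60) [ 0.952 -0.158  0.   ] [ 0.872 -0.115  0.15 ]
(400, 240) [ 0.458 -0.244  0.   ] [ 0.45  -0.188  0.15 ]
(500, 230) [ 0.488 -0.506  0.   ] [ 0.476 -0.411  0.15 ]
(330, 265) [ 0.447 -0.171  0.15 ] [ 0.597 -0.061  0.   ]
(332, 310) [ 0.383 -0.228  0.15 ] [ 0.511 -0.137  0.   ]
(455, 383) [ 0.397 -0.379  0.15 ] [ 0.53  -0.342  0.   ]
t 1.8 pos [ 0.3056 -0.6019  0.209 ] q7 -0.08 F [-0.48 -0.57  0.75] | xyz [0.262, -0.3738, -0.091] rot [0.0, -0.0, 34.92]
t 1.8 pos [ 0.3056 -0.6019  0.209 ] q7 -0.08 F [-0.48 -0.57  0.75] | xyz [0.6476, -0.5369, 0.009] rot [0.0, -0.0, 34.92]
```

```bash
python3 -m crank '[{"delta_rot":[0,0,35],"xyz":[0.262,-0.374,-0.091],"fingers":1},{"delta_rot":[0,0,35],"xyz":[0.262,-0.374,-0.091],"fingers":1},{"delta_rot":[0,0,35],"xyz":[0.262,-0.374,-0.091],"fingers":1},{"delta_rot":[0,0,35],"xyz":[0.262,-0.374,-0.091],"fingers":1},{"delta_rot":[0,0,35],"xyz":[0.262,-0.374,-0.091],"fingers":1},{"delta_rot":[0,0,35],"xyz":[0.262,-0.374,-0.091],"fingers":1},{"delta_rot":[0,0,35],"xyz":[0.262,-0.374,-0.091],"fingers":1},{"delta_rot":[0,0,35],"xyz":[0.262,-0.374,-0.091],"fingers":1},{"delta_rot":[0,0,35],"xyz":[0.262,-0.374,-0.091],"fingers":1},{"delta_rot":[0,0,35],"xyz":[0.262,-0.374,-0.091],"fingers":1}]' 30; python3 -c "
from h import *
go(.64,.17,.15,-8)"
```

```text
t: 2.8
eef_pos: [0.3709, -0.1453, 0.3014]
tool_rot: [0.0, 0.998, -0.067, 0.001]
contact_force: [0.7, -1.1, -0.1]
gripper_width: -0.004
grasp_force: 0.0
t 2.8 pos [ 0.3709 -0.1453  0.3014] q7 -1.47 F [ 0.72 -1.11 -0.07] | xyz [0.2239, -0.3486, 0.152] rot [-0.0, -0.15, 0.27]
```

```bash
python3 -m crank '[{"delta_rot":[0,0,0],"xyz":[0.224,-0.349,0.1],"fingers":1},{"delta_rot":[0,0,0],"xyz":[0.224,-0.349,0.1],"fingers":1},{"delta_rot":[0,0,0],"xyz":[0.224,-0.349,0.1],"fingers":1},{"delta_rot":[0,0,0],"xyz":[0.224,-0.349,0.1],"fingers":1},{"delta_rot":[0,0,0],"xyz":[0.224,-0.349,0.1],"fingers":1},{"delta_rot":[0,0,0],"xyz":[0.224,-0.349,0.1],"fingers":1},{"delta_rot":[0,0,0],"xyz":[0.224,-0.349,0.1],"fingers":1},{"delta_rot":[0,0,0],"xyz":[0.224,-0.349,0.1],"fingers":1},{"delta_rot":[0,0,0],"xyz":[0.224,-0.349,0.1],"fingers":1},{"delta_rot":[0,0,0],"xyz":[0.224,-0.349,0.152],"fingers":1}]'
python3 - <<'E'
from h import *
c=rd('scene'); k=5; cv2.imwrite('pics/c1.png',cv2.resize(c['img'][90:220,190:340,::-1],None,fx=4,fy=4,interpolation=cv2.INTER_CUBIC))
go(.64,.17,.11,-8)
E
```

```text
t: 3.8
eef_pos: [0.6464, 0.1711, 0.1547]
tool_rot: [-0.004, 0.998, -0.068, 0.006]
contact_force: [1.2, 0.1, -0.4]
gripper_width: 0.002
grasp_force: 0.0
t 3.85 pos [0.6385 0.1659 0.1421] q7 -2.24 F [-2.79 -2.53 -7.53] | xyz [0.0011, -0.0043, 0.032] rot [0.08, 0.36, 0.09]
```

View pics/c1.png

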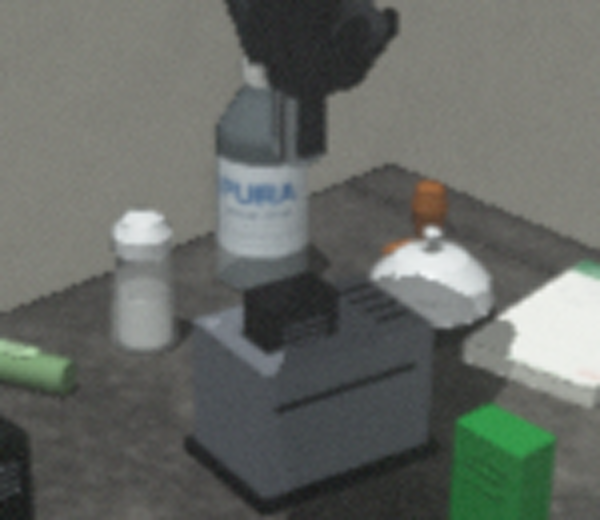

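```bash
python3 -m crank '[{"delta_rot":[0,0,0],"xyz":[0,0,0.015],"fingers":1},{"delta_rot":[0,0,0],"xyz":[0,0,0.030],"fingers":1},{"delta_rot":[0,0,0],"xyz":[0,0,0.030],"fingers":1},{"delta_rot":[0,0,0],"xyz":[0,0,0.030],"fingers":1},{"delta_rot":[0,0,0],"xyz":[0,0,0.030],"fingers":1}]'; python3 -c "
from h import *
go(.64,.17,.108,-8)"
```

```text
t: 4.35
eef_pos: [0.6417, 0.1642, 0.1217]
tool_rot: [-0.0, 0.997, -0.071, 0.001]
contact_force: [-0.4, 0.1, 0.1]
gripper_width: 0.001
grasp_force: 0.0
t 4.35 pos [0.6417 0.1642 0.1217] q7 -2.25 F [-0.38  0.14  0.11] | xyz [-0.0025, -0.0055, 0.0137] rot [-0.05, -0.14, -0.12]
```

```bash
python3 -m crank '[{"delta_rot":[0,0,0],"xyz":[-0.002,-0.0055,0.006],"fingers":1},{"delta_rot":[0,0,0],"xyz":[-0.002,-0.0055,0.011],"fingers":1},{"delta_rot":[0,0,0],"xyz":[-0.002,-0.0055,0.013],"fingers":1},{"delta_rot":[0,0,0],"xyz":[-0.002,-0.0055,0.015],"fingers":1},{"delta_rot":[0,0,0],"xyz":[-0.002,-0.0055,0.017],"fingers":1},{"delta_rot":[0,0,0],"xyz":[-0.002,-0.0055,0.018],"fingers":1},{"delta_rot":[0,0,0],"xyz":[-0.002,-0.0055,0.019],"fingers":1},{"delta_rot":[0,0,0],"xyz":[-0.002,-0.0055,0.02],"fingers":1},{"delta_rot":[0,0,0],"xyz":[-0.002,-0.0055,0.02],"fingers":1}]'; python3 -c "
from h import *
go(.64,.17,.1,-8)"
```

```text
t: 5.25
eef_pos: [0.6395, 0.1699, 0.0999]
tool_rot: [0.0, 0.998, -0.07, -0.0]
contact_force: [-0.7, -0.1, 0.6]
gripper_width: -0.005
grasp_force: 0.0
t 5.25 pos [0.6395 0.1699 0.0999] q7 -2.27 F [-0.69 -0.09  0.62] | xyz [0.0005, -0.0001, -0.0001] rot [0.0, 0.0, -0.08]
```

```bash
python3 -m crank '[{"delta_rot":[0,0,0],"xyz":[0,0,0.001],"fingers":1},{"delta_rot":[0,0,0],"xyz":[0,0,0.002],"fingers":1},{"delta_rot":[0,0,0],"xyz":[0,0,0.002],"fingers":1},{"delta_rot":[0,0,0],"xyz":[0,0,0.002],"fingers":1}]'
python3 - <<'E'
from h import *
c=rd('scene'); k=5; cv2.imwrite('pics/c2.png',cv2.resize(c['img'][90:220,190:340,::-1],None,fx=4,fy=4,interpolation=cv2.INTER_CUBIC))
for i in range(2): go(.64,.17,.098,-8); rd('scene')
E
```

```text
t: 5.65
eef_pos: [0.6396, 0.17, 0.098]
tool_rot: [0.0, 0.998, -0.07, 0.0]
contact_force: [-0.3, 0.6, -0.4]
gripper_width: 0.001
grasp_force: 0.0
t 5.7 pos [0.6396 0.17   0.098 ] q7 -2.27 F [-0.43  0.09  0.19] | xyz [0.0004, -0.0001, 0.0] rot [0.0, -0.0, -0.08]
t 5.75 pos [0.6396 0.17   0.098 ] q7 -2.27 F [ 0.42 -0.41 -0.15] | xyz [0.0004, -0.0001, 0.0] rot [-0.0, -0.0, -0.08]
```

View pics/c2.png

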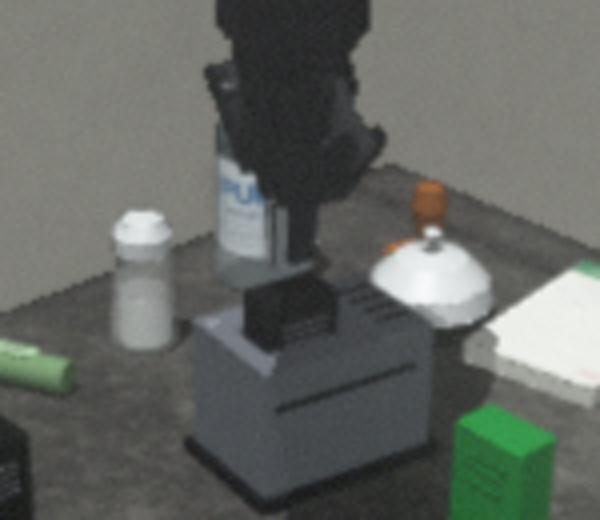

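Run:
```python
from h import *
import pickle
c,D=pickle.load(open('d.pkl','rb')); c=c['scene']
f=lambda P:((proj(c,[P])[0]-[190,90])*4).round(0)
print(f([.6396,.17,.098]),f([.6396,.17,.106]),f([.6396,.17,.150]),f([.64+.022,.17,.106]),f([.64,.17,.115]))
im=cv2.imread('pics/c2.png'); cv2.imwrite('pics/c3.png',cv2.resize(im[180:380,180:400],None,fx=3,fy=3))
```

```text
[288. 307.] [288. 293.] [289. 216.] [319. 280.] [289. 277.]
```

View pics/c3.png

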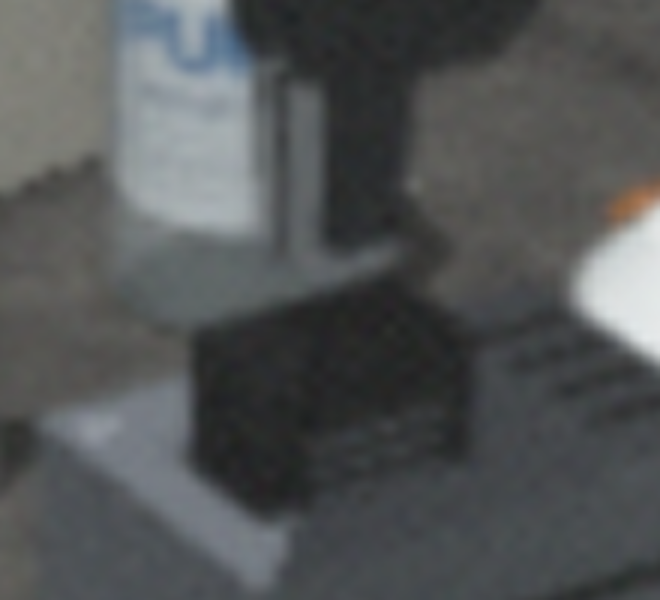

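Run:
```python
from h import *
c=rd('top'); s=rd('scene')
o=telemetry.get_obs(); p=o['eef_pos']; print(o['t'],p,o['tool_rot'])
k=5; x0,y0=190,90
im=cv2.resize(c['img'][y0:y0+110,x0:x0+90,::-1],None,fx=k,fy=k,interpolation=cv2.INTER_CUBIC); im=cv2.convertScaleAbs(im,alpha=1.5)
for z,col in((0,(0,0,255)),(.073,(0,255,255)),(.2,(0,255,0))):
    q=(proj(c,[p+[0,0,z]])[0]-[x0,y0]+.5)*k; cv2.circle(im,tuple(q.astype(int).tolist()),4,col,1); print(q)
k=5; x1,y1=220,60
m2=cv2.convertScaleAbs(cv2.resize(s['img'][y1:y1+110,x1:x1+70,::-1],None,fx=k,fy=k,interpolation=cv2.INTER_CUBIC),alpha=2.5)
for z,col in((0,(0,0,255)),(.073,(0,255,255)),(.2,(0,255,0))):
    q=(proj(s,[p+[0,0,z]])[0]-[x1,y1]+.5)*k; cv2.circle(m2,tuple(q.astype(int).tolist()),4,col,1)
cv2.imwrite('pics/c4.png',np.hstack([im,m2]))
```

```text
5.9 [0.6395814  0.16996181 0.09806188] [-6.92021608e-06  9.97513795e-01 -7.04714514e-02  6.44743677e-05]
[250.78205874 347.17228117]
[245.30109017 306.55393175]
[233.22773312 217.08072489]
```

View pics/c4.png

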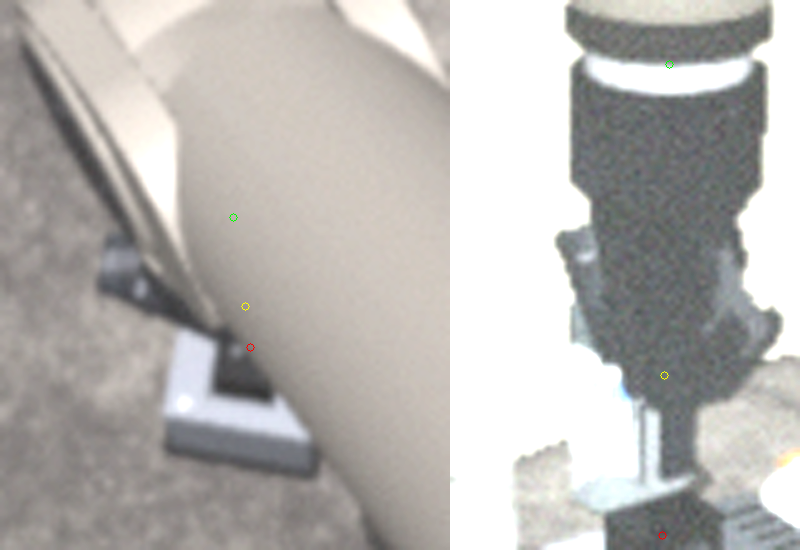

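```bash
python3 -m crank '[{"delta_rot":[0,0,0],"xyz":[0,0,0.002],"fingers":1},{"delta_rot":[0,0,0],"xyz":[0,0,0.004],"fingers":1},{"delta_rot":[0,0,0],"xyz":[0,0,0.006],"fingers":1},{"delta_rot":[0,0,0],"xyz":[0,0,0.006],"fingers":1},{"delta_rot":[0,0,0],"xyz":[0,0,0.006],"fingers":1}]';python3 -m crank '[{"delta_rot":[0,0,0],"xyz":[0,0,0.002],"fingers":1},{"delta_rot":[0,0,0],"xyz":[0,0,0.004],"fingers":1},{"delta_rot":[0,0,0],"xyz":[0,0,0.004],"fingers":1},{"delta_rot":[0,0,0],"xyz":[0,0,0.004],"fingers":1}]'
python3 - <<'E'
from h import *
s=rd('scene'); go(.64,.17,.088,-8)
print([(round(r['score'],2),np.round(r['pixel']).tolist(),int(r['pixels'].sum())) for r in cut_out('scene','pack_old')])
k=5; x1,y1=220,60
cv2.imwrite('pics/c5.png',cv2.convertScaleAbs(cv2.resize(s['img'][110:200,210:330,::-1],None,fx=5,fy=5,interpolation=cv2.INTER_CUBIC),alpha=2))
E
```

```text
t: 6.4
eef_pos: [0.6395, 0.1699, 0.0919]
tool_rot: [0.0, 0.998, -0.07, -0.0]
contact_force: [0.7, 0.6, -0.2]
gripper_width: -0.0
grasp_force: 0.0
t: 6.8
eef_pos: [0.6395, 0.1699, 0.0879]
tool_rot: [0.0, 0.998, -0.071, -0.0]
contact_force: [0.3, -0.9, 0.1]
gripper_width: -0.002
grasp_force: 0.0
t 6.85 pos [0.6396 0.17   0.088 ] q7 -2.27 F [ 0.24 -0.18  0.21] | xyz [0.0004, -0.0001, 0.0] rot [-0.0, 0.0, -0.09]
[(0.89, [262.0, 168.0], 339), (0.89, [312.0, 213.0], 963), (0.83, [176.0, 187.0], 502)]
```

View pics/c5.png

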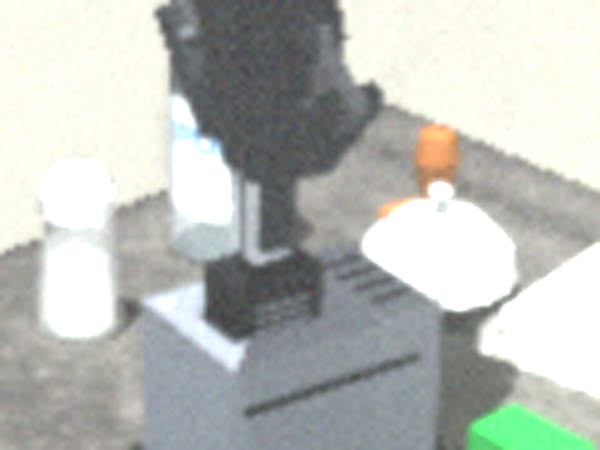

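Telemetry puts the tip about 20 mm lower than it looks. In the picture it is just over the centre of the pack's top, at c5 (268,260). I'll continue by feel.

```bash
for i in 1 ; do python3 -m crank '[{"delta_rot":[0,0,0],"xyz":[0,0,0.0015],"fingers":1},{"delta_rot":[0,0,0],"xyz":[0,0,0.002],"fingers":1},{"delta_rot":[0,0,0],"xyz":[0,0,0.002],"fingers":1}]' | grep -E "pos|force"; done; python3 -m crank '[{"delta_rot":[0,0,0],"xyz":[0,0,0.001],"fingers":1},{"delta_rot":[0,0,0],"xyz":[0,0,0.002],"fingers":1},{"delta_rot":[0,0,0],"xyz":[0,0,0.002],"fingers":1}]' | grep -E "pos|force"
```

```text
eef_pos: [0.6395, 0.17, 0.0859]
contact_force: [0.1, -0.2, 0.2]
grasp_force: 0.0
eef_pos: [0.6395, 0.1699, 0.0838]
contact_force: [-0.2, 0.3, 0.4]
grasp_force: 0.0
```

```bash
python3 -m crank '[{"delta_rot":[0,0,0],"xyz":[0,0,0.001],"fingers":1},{"delta_rot":[0,0,0],"xyz":[0,0,0.002],"fingers":1},{"delta_rot":[0,0,0],"xyz":[0,0,0.002],"fingers":1}]' | grep -E "pos|contact"; python3 -m crank '[{"delta_rot":[0,0,0],"xyz":[0,0,0.001],"fingers":1},{"delta_rot":[0,0,0],"xyz":[0,0,0.002],"fingers":1},{"delta_rot":[0,0,0],"xyz":[0,0,0.002],"fingers":1}]' | grep -E "pos|contact"
```

```text
eef_pos: [0.6396, 0.1701, 0.0824]
contact_force: [-2.4, -0.5, 4.8]
eef_pos: [0.6396, 0.1701, 0.0803]
contact_force: [-1.4, -0.2, 4.6]
```

```bash
cat > g.py <<'E'
import sys; from station import telemetry
o=telemetry.get_obs(); f=o['contact_force'][2]; print(round(o['t'],2),'z',round(o['eef_pos'][2],4),'F',o['contact_force'].round(1)); sys.exit(f>float(sys.argv[1]))
E
S='python3 g.py 8'
python3 -m crank '[{"delta_rot":[0,0,0],"xyz":[0,0,0.001],"fingers":1},{"delta_rot":[0,0,0],"xyz":[0,0,0.0015],"fingers":1},{"delta_rot":[0,0,0],"xyz":[0,0,0.0015],"fingers":1}]' >/dev/null; $S && python3 -m crank '[{"delta_rot":[0,0,0],"xyz":[0,0,0.001],"fingers":1},{"delta_rot":[0,0,0],"xyz":[0,0,0.0015],"fingers":1},{"delta_rot":[0,0,0],"xyz":[0,0,0.0015],"fingers":1}]' >/dev/null && $S && python3 -m crank '[{"delta_rot":[0,0,0],"xyz":[0,0,0.001],"fingers":1},{"delta_rot":[0,0,0],"xyz":[0,0,0.0015],"fingers":1},{"delta_rot":[0,0,0],"xyz":[0,0,0.0015],"fingers":1}]' >/dev/null && $S && python3 -m crank '[{"delta_rot":[0,0,0],"xyz":[0,0,0.001],"fingers":1},{"delta_rot":[0,0,0],"xyz":[0,0,0.0015],"fingers":1},{"delta_rot":[0,0,0],"xyz":[0,0,0.0015],"fingers":1}]' >/dev/null && $S && python3 -m crank '[{"delta_rot":[0,0,0],"xyz":[0,0,0.001],"fingers":1},{"delta_rot":[0,0,0],"xyz":[0,0,0.0015],"fingers":1},{"delta_rot":[0,0,0],"xyz":[0,0,0.0015],"fingers":1}]' >/dev/null && $S
```

```text
8.4 z 0.0788 F [-1.8 -0.4  4.1]False
```

```bash
sed -i 's/sys.exit(f>float(sys.argv\[1\]))/sys.exit(int(f>float(sys.argv[1])))/' g.py
S='python3 g.py 8'
python3 -m crank '[{"delta_rot":[0,0,0],"xyz":[0,0,0.001],"fingers":1},{"delta_rot":[0,0,0],"xyz":[0,0,0.0015],"fingers":1},{"delta_rot":[0,0,0],"xyz":[0,0,0.0015],"fingers":1}]' >/dev/null; $S && python3 -m crank '[{"delta_rot":[0,0,0],"xyz":[0,0,0.001],"fingers":1},{"delta_rot":[0,0,0],"xyz":[0,0,0.0015],"fingers":1},{"delta_rot":[0,0,0],"xyz":[0,0,0.0015],"fingers":1}]' >/dev/null && $S && python3 -m crank '[{"delta_rot":[0,0,0],"xyz":[0,0,0.001],"fingers":1},{"delta_rot":[0,0,0],"xyz":[0,0,0.0015],"fingers":1},{"delta_rot":[0,0,0],"xyz":[0,0,0.0015],"fingers":1}]' >/dev/null && $S && python3 -m crank '[{"delta_rot":[0,0,0],"xyz":[0,0,0.001],"fingers":1},{"delta_rot":[0,0,0],"xyz":[0,0,0.0015],"fingers":1},{"delta_rot":[0,0,0],"xyz":[0,0,0.0015],"fingers":1}]' >/dev/null && $S && python3 -m crank '[{"delta_rot":[0,0,0],"xyz":[0,0,0.001],"fingers":1},{"delta_rot":[0,0,0],"xyz":[0,0,0.0015],"fingers":1},{"delta_rot":[0,0,0],"xyz":[0,0,0.0015],"fingers":1}]' >/dev/null && $S
```

```text
8.7 z 0.0772 F [-1.6 -0.6  5.2]
9.0 z 0.0758 F [-2.1 -0.2  5.2]
9.3 z 0.0743 F [-1.8 -1.6  5.6]
9.6 z 0.0732 F [-3.5  0.4  8.4]
```

```bash
python3 -m crank '[{"delta_rot":[0,0,0],"xyz":[0,0,0.0007],"fingers":1},{"delta_rot":[0,0,0],"xyz":[0,0,0.0014],"fingers":1},{"delta_rot":[0,0,0],"xyz":[0,0,0.0014],"fingers":1}]' >/dev/null; python3 g.py 8
```

```text
9.9 z 0.0725 F [-3.7 -0.7 11.5]
```

```bash
python3 -m crank '[{"delta_rot":[0,0,0],"xyz":[0,0,0.0007],"fingers":1},{"delta_rot":[0,0,0],"xyz":[0,0,0.0007],"fingers":1}]' >/dev/null; python3 g.py 8;  python3 -m crank '[{"delta_rot":[0,0,0],"xyz":[0,0,-0.005],"fingers":1},{"delta_rot":[0,0,0],"xyz":[0,0,-0.015],"fingers":1},{"delta_rot":[0,0,0],"xyz":[0,0,-0.03],"fingers":1},{"delta_rot":[0,0,0],"xyz":[0,0,-0.05],"fingers":1},{"delta_rot":[0,0,0],"xyz":[0,0,-0.07],"fingers":-0.2},{"delta_rot":[0,0,0],"xyz":[0,0,-0.07],"fingers":-0.2},{"delta_rot":[0,0,0],"xyz":[0,0,-0.07],"fingers":-0.2},{"delta_rot":[0,0,0],"xyz":[0,0,-0.07],"fingers":-0.2}]'
python3 - <<'E'
from h import *
V=[]
s=rd('scene'); L=cut_out('scene','pack_old'); print([(round(r['score'],2),np.round(r['pixel']).tolist(),int(r['pixels'].sum())) for r in L])
print(proj(s,[[.64,.17,.106],[.64,.17,.131]]).round(1))
m=max((r for r in L if abs(r['pixel'][0]-263)<15),key=lambda r:r['score'])['pixels']
print('top row',np.where(m.any(1))[0][[0,-1]])
go(.64,.17,.07,-8)
E
```

```text
10.1 z 0.0721 F [-3.8 -1.2 13. ]
t: 10.9
eef_pos: [0.639, 0.1696, 0.1396]
tool_rot: [0.0, 0.998, -0.071, -0.001]
contact_force: [0.4, 0.4, 1.1]
gripper_width: 0.6
grasp_force: 0.0
[(0.82, [312.0, 215.0], 960), (0.77, [175.0, 186.0], 540), (0.66, [263.0, 162.0], 627)]
[[262.2 163.2]
 [262.4 152.4]]
top row [148 177]
t 11.0 pos [0.6389 0.1697 0.1394] q7 -2.25 F [-0.42  0.11  0.47] | xyz [0.0011, -0.0005, 0.0694] rot [0.05, 0.09, -0.08]
```

```bash
python3 -m crank '[{"delta_rot":[0,0,0],"xyz":[0.001,-0.0005,0.02],"fingers":-0.2},{"delta_rot":[0,0,0],"xyz":[0.001,-0.0005,0.04],"fingers":-0.2},{"delta_rot":[0,0,0],"xyz":[0.001,-0.0005,0.055],"fingers":-0.2},{"delta_rot":[0,0,0],"xyz":[0.001,-0.0005,0.067],"fingers":-0.2},{"delta_rot":[0,0,0],"xyz":[0.001,-0.0005,0.067],"fingers":-0.2},{"delta_rot":[0,0,0],"xyz":[0.001,-0.0005,0.067],"fingers":-0.2}]'; python3 g.py 5 && python3 -m crank '[{"delta_rot":[0,0,0],"xyz":[0,0,0],"fingers":1},{"delta_rot":[0,0,0],"xyz":[0,0,0],"fingers":1},{"delta_rot":[0,0,0],"xyz":[0,0,0],"fingers":1},{"delta_rot":[0,0,0],"xyz":[0,0,0],"fingers":1},{"delta_rot":[0,0,0],"xyz":[0,0,0],"fingers":1}]' 30
```

```text
t: 11.6
eef_pos: [0.6408, 0.1705, 0.0735]
tool_rot: [-0.0, 0.998, -0.07, 0.0]
contact_force: [-0.5, 0.1, 0.2]
gripper_width: 0.596
grasp_force: 0.0
11.6 z 0.0735 F [-0.5  0.1  0.2]
t: 12.1
eef_pos: [0.6413, 0.1707, 0.0742]
tool_rot: [-0.0, 0.998, -0.07, 0.001]
contact_force: [0.9, 0.3, 2.8]
gripper_width: 0.322
grasp_force: 37.1
```

```bash
python3 -m crank '[{"delta_rot":[0,0,0],"xyz":[0,0,-0.01],"fingers":1},{"delta_rot":[0,0,0],"xyz":[0,0,-0.025],"fingers":1},{"delta_rot":[0,0,0],"xyz":[0,0,-0.04],"fingers":1},{"delta_rot":[0,0,0],"xyz":[0,0,-0.06],"fingers":1},{"delta_rot":[0,0,0],"xyz":[0,0,-0.08],"fingers":1},{"delta_rot":[0,0,0],"xyz":[0,0,-0.09],"fingers":1},{"delta_rot":[0,0,0],"xyz":[0,0,-0.09],"fingers":1},{"delta_rot":[0,0,0],"xyz":[0,0,-0.09],"fingers":1}]'
python3 - <<'E'
from h import *
go(.4544,-.0328,.10,-8)
c=rd('top');s=rd('scene'); L=cut_out('scene','pack_old');T=cut_out('top','pack_old')
for C,L in((s,L),(c,T)): print([(round(r['score'],2),np.round(r['pixel']).tolist(),int(r['pixels'].sum())) for r in L]); print(proj(C,[[.641,.1705,.18]]).round())
import pickle; pickle.dump((s,c,L,T),open('lift.pkl','wb'))
cv2.imwrite('pics/lift_s.png',s['img'][:,:,::-1])
E
```

```text
t: 12.9
eef_pos: [0.6402, 0.1699, 0.1632]
tool_rot: [0.0, 0.998, -0.071, -0.0]
contact_force: [-0.7, -0.4, -0.7]
gripper_width: 0.32
grasp_force: 36.8
t 12.9 pos [0.6402 0.1699 0.1632] q7 -2.24 F [-0.71 -0.37 -0.74] | xyz [-0.1554, 0.2268, 0.0634] rot [0.04, 0.02, -0.09]
[(0.98, [312.0, 212.0], 985), (0.94, [260.0, 132.0], 727), (0.69, [172.0, 189.0], 544)]
[[263. 130.]]
[(0.79, [192.0, 221.0], 292), (0.71, [229.0, 236.0], 301), (0.46, [236.0, 158.0], 127)]
[[238. 149.]]
```

Lifted cleanly. Next I carry it to the tray.

```bash
python3 -m crank '[{"delta_rot":[0,0,0],"xyz":[-0.02,0.029,0],"fingers":1},{"delta_rot":[0,0,0],"xyz":[-0.155,0.227,0.02],"fingers":1},{"delta_rot":[0,0,0],"xyz":[-0.155,0.227,0.02],"fingers":1},{"delta_rot":[0,0,0],"xyz":[-0.155,0.227,0.02],"fingers":1},{"delta_rot":[0,0,0],"xyz":[-0.155,0.227,0.04],"fingers":1},{"delta_rot":[0,0,0],"xyz":[-0.155,0.227,0.05],"fingers":1},{"delta_rot":[0,0,0],"xyz":[-0.155,0.227,0.08],"fingers":1},{"delta_rot":[0,0,0],"xyz":[-0.155,0.227,0.09],"fingers":1},{"delta_rot":[0,0,0],"xyz":[-0.155,0.227,0.09],"fingers":1},{"delta_rot":[0,0,0],"xyz":[-0.155,0.227,0.09],"fingers":1}]'
python3 - <<'E'
from h import *
go(.4544,-.0328,.029,-8)
s=rd('scene'); im=s['img'][160:340,200:360,::-1]; cv2.imwrite('pics/t1.png',cv2.resize(im,None,fx=3,fy=3,interpolation=cv2.INTER_CUBIC))
E
```

```text
t: 14.1
eef_pos: [0.4565, -0.0315, 0.074]
tool_rot: [-0.0, 0.998, -0.07, 0.0]
contact_force: [-0.4, 0.7, 0.2]
gripper_width: 0.325
grasp_force: 36.8
t 14.1 pos [ 0.4565 -0.0315  0.074 ] q7 -1.96 F [-0.35  0.71  0.18] | xyz [-0.002, 0.0016, 0.045] rot [-0.05, -0.05, 0.02]
```

View pics/t1.png

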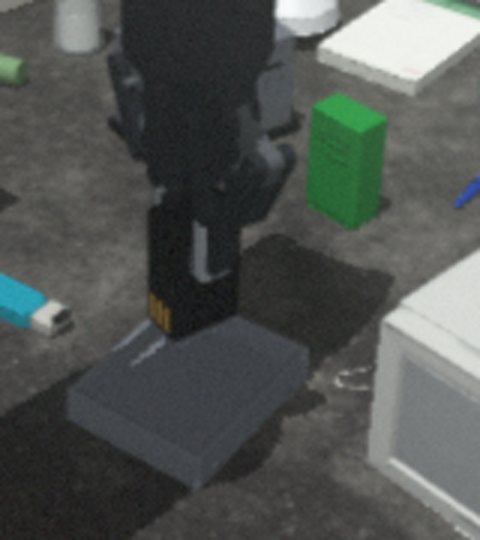

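The pack hangs upright above the tray, its foot at t1 (180,335), still about 45 mm up. I'll lower it.

```bash
python3 -m crank '[{"delta_rot":[0,0,0],"xyz":[-0.002,0.0015,0.015],"fingers":1},{"delta_rot":[0,0,0],"xyz":[-0.002,0.0015,0.03],"fingers":1},{"delta_rot":[0,0,0],"xyz":[-0.002,0.0015,0.038],"fingers":1},{"delta_rot":[0,0,0],"xyz":[-0.002,0.0015,0.042],"fingers":1},{"delta_rot":[0,0,0],"xyz":[-0.002,0.0015,0.044],"fingers":1},{"delta_rot":[0,0,0],"xyz":[-0.002,0.0015,0.044],"fingers":1},{"delta_rot":[0,0,0],"xyz":[-0.002,0.0015,0.044],"fingers":1}]'>/dev/null; python3 g.py 2 && python3 -m crank '[{"delta_rot":[0,0,0],"xyz":[0,0,0.001],"fingers":1},{"delta_rot":[0,0,0],"xyz":[0,0,0.001],"fingers":1},{"delta_rot":[0,0,0],"xyz":[0,0,0.001],"fingers":1}]' >/dev/null && python3 g.py 2 && python3 -m crank '[{"delta_rot":[0,0,0],"xyz":[0,0,0.001],"fingers":1},{"delta_rot":[0,0,0],"xyz":[0,0,0.001],"fingers":1},{"delta_rot":[0,0,0],"xyz":[0,0,0.001],"fingers":1}]' >/dev/null && python3 g.py 2 && python3 -m crank '[{"delta_rot":[0,0,0],"xyz":[0,0,0.001],"fingers":1},{"delta_rot":[0,0,0],"xyz":[0,0,0.001],"fingers":1},{"delta_rot":[0,0,0],"xyz":[0,0,0.001],"fingers":1}]' >/dev/null && python3 g.py 2
```

```text
14.85 z 0.0299 F [-0.2  0.8 -1. ]
15.15 z 0.0285 F [-0.5  0.2 -0.7]
15.45 z 0.0274 F [ 0.5  0.4 -1.2]
15.75 z 0.0272 F [-3.7  0.  13.8]
```

```bash
python3 -m crank '[{"delta_rot":[0,0,0],"xyz":[0,0,-0.0008],"fingers":1},{"delta_rot":[0,0,0],"xyz":[0,0,-0.0008],"fingers":-0.3},{"delta_rot":[0,0,0],"xyz":[0,0,-0.0008],"fingers":-0.3},{"delta_rot":[0,0,0],"xyz":[0,0,-0.0008],"fingers":-0.3},{"delta_rot":[0,0,0],"xyz":[0,0,-0.03],"fingers":-0.3},{"delta_rot":[0,0,0],"xyz":[0,0,-0.07],"fingers":-0.3},{"delta_rot":[0,0,0],"xyz":[0,0,-0.11],"fingers":-0.3},{"delta_rot":[0,0,0],"xyz":[0,0,-0.11],"fingers":-0.3}]'
python3 - <<'E'
from h import *
s=rd('scene');L=cut_out('scene','pack_new');c=rd('top');T=cut_out('top','pack_new');P=cut_out('scene','pack_old')
for l in(L,T,P): print([(round(r['score'],2),np.round(r['pixel']).tolist(),int(r['pixels'].sum())) for r in l])
try:
    v=[]
    for C,l,q in((s,L,(185,215)),(c,T,(228,235))):
        m=[r for r in l if np.hypot(*(np.array(r['pixel'])-q))<12]
        if m: v.append((C,m[0]['pixels'].astype(np.float32)))
    print(len(v)); x,f=fit(v,PACK,[.459,.197,0]); print(x.round(4),np.degrees(x[2]),f)
    for z in v: x,f=fit([z],PACK,[.459,.197,0]); print(x.round(4),np.degrees(x[2]),f)
except Exception as e: print(e)
go(.459,.197,.12,2)
cv2.imwrite('pics/n1.png',np.hstack([cv2.resize(s['img'][180:250,150:220,::-1],None,fx=5,fy=5,interpolation=cv2.INTER_CUBIC),cv2.resize(c['img'][205:260,200:255,::-1],(350,350),interpolation=cv2.INTER_CUBIC)]))
E
```

```text
t: 16.55
eef_pos: [0.4566, -0.0337, 0.141]
tool_rot: [-0.0, 0.997, -0.071, 0.004]
contact_force: [0.8, 0.7, 0.6]
gripper_width: 0.654
grasp_force: 0.0
[(0.57, [182.0, 216.0], 1004)]
[]
[(0.73, [177.0, 187.0], 467), (0.69, [263.0, 272.0], 1328), (0.68, [257.0, 205.0], 803), (0.61, [315.0, 212.0], 980)]
1
[0.4606 0.1984 0.2584] 14.803538062459252 0.0660133957862854
[0.4606 0.1984 0.2584] 14.803538062459252 0.0660133957862854
t 16.8 pos [ 0.4519 -0.0339  0.1351] q7 -1.9 F [ 0.29  1.15 -0.24] | xyz [-0.0254, -0.2296, 0.0151] rot [0.0, 0.15, -10.08]
```

View pics/n1.png

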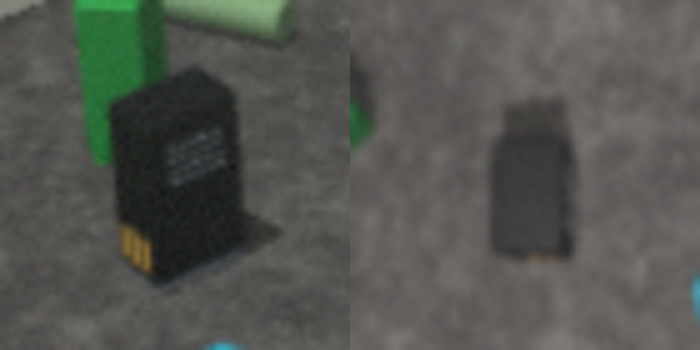

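Run:
```python
from h import *; import pickle
C,D=pickle.load(open('d.pkl','rb')); s=C['scene'];c=C['top']
p=[at(s,(150+a/5-.5,180+b/5-.5),.005)[:2] for a,b in((118,258),(153,280),(242,244))]
print(np.round(p,4)); 
for a,b in((0,1),(1,2)): d=p[b]-p[a]; print(np.hypot(*d).round(4),np.degrees(np.arctan2(d[1],d[0])).round(1))
print('ctr',((p[0]+p[2])/2).round(4))
k=350/55; t=[at(c,(200+a/k-.5,205+b/k-.5),.08)[:2] for a,b in((488,252),(555,255),(563,140),(497,136))] if 0 else [at(c,(200+(a-350)/k-.5,205+b/k-.5),.08)[:2] for a,b in((488,250),(553,253),(562,137),(497,135))]
print(np.round(t,4),np.mean(t,0).round(4))
for a,b in((0,1),(1,2),(3,2),(0,3)): d=t[b]-t[a]; print(np.hypot(*d).round(4),np.degrees(np.arctan2(d[1],d[0])).round(1))
```

```text
[[0.4389 0.2146]
 [0.4408 0.1929]
 [0.4818 0.1893]]
0.0218 -85.1
0.0412 -4.9
ctr [0.4604 0.202 ]
[[0.4376 0.2094]
 [0.4369 0.1853]
 [0.48   0.1831]
 [0.4803 0.2074]] [0.4587 0.1963]
0.0241 -91.6
0.0432 -2.9
0.0243 -90.8
0.0428 -2.7
```

```bash
python3 -m crank '[{"delta_rot":[0,0,-4],"xyz":[-0.02,-0.231,0.015],"fingers":-0.3},{"delta_rot":[0,0,-4],"xyz":[-0.024,-0.231,0.015],"fingers":-0.3},{"delta_rot":[0,0,-4],"xyz":[-0.024,-0.231,0.015],"fingers":-0.3},{"delta_rot":[0,0,-4],"xyz":[-0.024,-0.231,0.015],"fingers":-0.3},{"delta_rot":[0,0,-4],"xyz":[-0.024,-0.231,0.015],"fingers":-0.3},{"delta_rot":[0,0,-4],"xyz":[-0.024,-0.231,0.015],"fingers":-0.3},{"delta_rot":[0,0,-4],"xyz":[-0.024,-0.231,0.015],"fingers":-0.3},{"delta_rot":[0,0,-4],"xyz":[-0.024,-0.231,0.015],"fingers":-0.3}]'
python3 - <<'E'
from h import *
go(.459,.1975,.0235,-4)
s=rd('scene');P=cut_out('scene','pack_old')
print([(round(r['score'],2),np.round(r['pixel']).tolist(),int(r['pixels'].sum()),) for r in P])
m=[r for r in P if abs(r['pixel'][0]-260)<12 and r['pixel'][1]>240]
if m:
    x,f=fit([(s,m[0]['pixels'].astype(np.float32))],lambda x,y,a:[box(x,y,a,-.022,.022,.014,.004,.084)],[.4544,-.033,-.14]); print('old in tray',x.round(4),f)
E
```

```text
t: 17.6
eef_pos: [0.4613, 0.1965, 0.1204]
tool_rot: [0.001, 0.999, -0.036, -0.001]
contact_force: [-0.3, 0.1, 0.8]
gripper_width: 0.647
grasp_force: 0.0
t 17.6 pos [0.4613 0.1965 0.1204] q7 -2.38 F [-0.34  0.07  0.82] | xyz [-0.0022, -0.001, 0.0969] rot [0.1, 0.1, -0.17]
[(0.84, [261.0, 271.0], 1338), (0.7, [311.0, 213.0], 957), (0.55, [174.0, 185.0], 504)]
old in tray [ 0.4567 -0.0311  0.1142] 0.06835651397705078
```

```bash
python3 -m crank '[{"delta_rot":[0,0,0],"xyz":[-0.002,-0.001,0.02],"fingers":-0.3},{"delta_rot":[0,0,0],"xyz":[-0.002,-0.001,0.045],"fingers":-0.3},{"delta_rot":[0,0,0],"xyz":[-0.002,-0.001,0.07],"fingers":-0.3},{"delta_rot":[0,0,0],"xyz":[-0.002,-0.001,0.09],"fingers":-0.3},{"delta_rot":[0,0,0],"xyz":[-0.002,-0.001,0.096],"fingers":-0.3},{"delta_rot":[0,0,0],"xyz":[-0.002,-0.001,0.096],"fingers":-0.3}]' >/dev/null; python3 g.py 5 && python3 -m crank '[{"delta_rot":[0,0,0],"xyz":[0,0,0],"fingers":0.2},{"delta_rot":[0,0,0],"xyz":[0,0,0],"fingers":0.3},{"delta_rot":[0,0,0],"xyz":[0,0,0],"fingers":0.4},{"delta_rot":[0,0,0],"xyz":[0,0,0],"fingers":1},{"delta_rot":[0,0,0],"xyz":[0,0,0],"fingers":1},{"delta_rot":[0,0,0],"xyz":[0,0,0],"fingers":1}]' 30 && python3 -m crank '[{"delta_rot":[0,0,0],"xyz":[0,0,-0.015],"fingers":1},{"delta_rot":[0,0,0],"xyz":[0,0,-0.04],"fingers":1},{"delta_rot":[0,0,0],"xyz":[0,0,-0.08],"fingers":1},{"delta_rot":[0,0,0],"xyz":[0,0,-0.12],"fingers":1},{"delta_rot":[0,0,0],"xyz":[0,0,-0.14],"fingers":1},{"delta_rot":[0,0,0],"xyz":[0,0,-0.14],"fingers":1}]';python3 -c "
from h import *
go(.6402,.1699,.1632,-8.1)"
```

```text
18.3 z 0.0249 F [-0.3  0.   1.5]
t: 18.9
eef_pos: [0.4607, 0.1996, 0.0264]
tool_rot: [-0.0, 0.999, -0.036, 0.001]
contact_force: [0.6, -1.7, 7.4]
gripper_width: 0.32
grasp_force: 30.9
t: 19.5
eef_pos: [0.4617, 0.2005, 0.1687]
tool_rot: [-0.001, 0.999, -0.036, 0.003]
contact_force: [0.5, 0.1, -0.9]
gripper_width: 0.325
grasp_force: 30.0
t 19.5 pos [0.4617 0.2005 0.1687] q7 -2.34 F [ 0.53  0.12 -0.87] | xyz [0.1802, 0.0178, 0.0065] rot [-0.16, -0.33, 4.01]
```

```bash
python3 -m crank '[{"delta_rot":[0,0,4],"xyz":[0.03,0.003,0],"fingers":1},{"delta_rot":[0,0,4],"xyz":[0.18,0.018,0.003],"fingers":1},{"delta_rot":[0,0,4],"xyz":[0.18,0.018,0.003],"fingers":1},{"delta_rot":[0,0,4],"xyz":[0.18,0.018,0.003],"fingers":1},{"delta_rot":[0,0,4],"xyz":[0.18,0.018,0.003],"fingers":1},{"delta_rot":[0,0,4],"xyz":[0.18,0.018,0.003],"fingers":1},{"delta_rot":[0,0,4],"xyz":[0.18,0.018,0.003],"fingers":1},{"delta_rot":[0,0,4],"xyz":[0.18,0.018,0.003],"fingers":1},{"delta_rot":[0,0,4],"xyz":[0.18,0.018,0.003],"fingers":1}]'
python3 - <<'E'
from h import *; import pickle
s0,c0,_,_=pickle.load(open('lift.pkl','rb'))
s=rd('scene'); c=rd('top'); go(.6402,.1699,.1664,-8.1); pickle.dump((s,c),open('lift2.pkl','wb'))
print('pack corners px',proj(s,box(.640,.170,np.radians(-8),-.022,.022,.014,.140,.22)).round(1).tolist())
print('d px/ mm x,y,z',((proj(s,np.array([.64,.17,.16])+np.eye(3)*.01)-proj(s,[[.64,.17,.16]]))/10).round(3).tolist())
g=lambda C:cv2.GaussianBlur(cv2.cvtColor(C['img'],cv2.COLOR_RGB2GRAY),(0,0),.7).astype(float)
for r in range(126,152,2):
    out=[]
    for C in(s0,s):
        row=g(C)[r,235:290]; out.append(' '.join('%3d'%v for v in row[5:45]))
    print(r); print(out[0]); print(out[1])
A=np.hstack([cv2.resize(C['img'][100:170,230:295,::-1],None,fx=6,fy=6,interpolation=cv2.INTER_CUBIC) for C in(s0,s)]); cv2.imwrite('pics/cmp.png',A)
E
```

```text
t: 20.4
eef_pos: [0.6371, 0.1692, 0.1627]
tool_rot: [0.0, 0.998, -0.07, 0.0]
contact_force: [0.3, -0.2, -0.1]
gripper_width: 0.324
grasp_force: 30.0
t 20.5 pos [0.6376 0.1689 0.1628] q7 -2.26 F [ 0.18 -0.21 -0.81] | xyz [0.0024, -0.0014, -0.0036] rot [0.0, -0.03, 0.06]
pack corners px [[257.4, 153.6], [257.8, 116.1], [249.7, 148.6], [249.7, 111.6], [275.1, 148.3], [276.2, 111.4], [267.2, 143.5], [267.9, 107.1]]
d px/ mm x,y,z [[0.359, -0.137], [-0.335, -0.154], [0.007, -0.454]]
126
126 126 122 106  81  75  78  81  84  83  72  52  42  42  42  41  40  39  40  40  41  48  63  81  92  88  69  51  44  45  46  47  47  46  53  82 114 125 126 126
126 124 120 106  81  74  77  77  69  53  43  41  42  41  41  41  41  40  40  43  50  60  76  91  91  76  55  46  44  44  45  45  55  83 113 124 125 126 127 126
128
127 126 122 112  97  91  86  83  82  78  67  51  43  42  42  42  41  41  40  41  43  47  61  78  91  92  78  64  61  66  71  74  71  60  57  81 112 125 126 126
128 126 122 112  96  91  87  81  69  53  44  42  42  43  41  40  39  39  40  44  52  63  78  91  93  82  64  56  55  59  64  65  
[... 2894 characters left out ...]
  38  38  39  40  42  52  70  84  88  86  86  86  85
148
107 100  92 101 122 143 154 159 162 163 160 144 114  87  73  64  56  46  43  43  44  46  50  55  60  65  69  71  74  77  80  83  84  85  88  88  86  85  85  85
106  99  91  99 122 142 153 158 152 127  89  72  76  81  83  62  46  41  40  39  39  39  39  41  42  42  45  48  50  54  59  65  75  86  91  89  87  86  85  85
150
 81  83  85  93 113 139 155 162 165 168 168 168 163 151 135 113  90  73  68  71  76  82  88  93  98  96  86  80  81  84  86  86  86  87  88  85  82  82  83  82
 81  82  84  93 113 139 155 163 164 152 124  94  74  65  61  50  42  42  42  43  48  52  57  61  64  67  68  71  73  77  79  80  82  86  87  86  83  81  83  83
```

View pics/cmp.png

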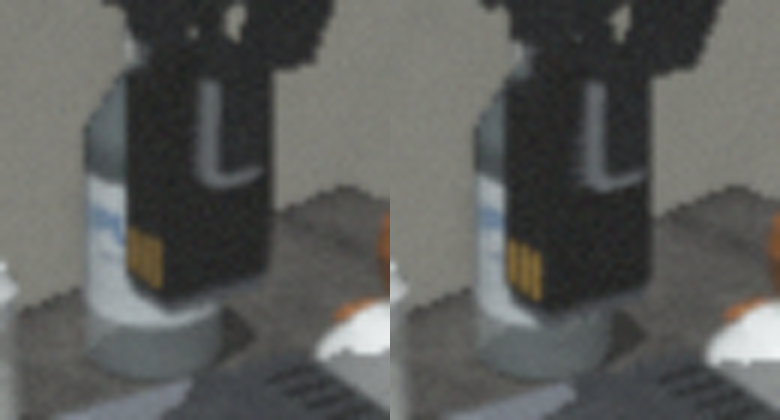

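The left frame shows the old pack lifted and the right frame the new one. The new pack sits about 2 px further left (edges at 8.6 and 33 against 10.6 and 35). After allowing for the hand's own shift, it is about 3 mm towards -x in the grip, so I'll correct for that and insert.

```bash
python3 -m crank '[{"delta_rot":[0,0,0],"xyz":[0.0062,-0.0027,0.01],"fingers":1},{"delta_rot":[0,0,0],"xyz":[0.0062,-0.0027,0.03],"fingers":1},{"delta_rot":[0,0,0],"xyz":[0.0062,-0.0027,0.04],"fingers":1},{"delta_rot":[0,0,0],"xyz":[0.0062,-0.0027,0.045],"fingers":1},{"delta_rot":[0,0,0],"xyz":[0.0062,-0.0027,0.045],"fingers":1},{"delta_rot":[0,0,0],"xyz":[0.0062,-0.0027,0.045],"fingers":1}]' >/dev/null;python3 -c "
from h import *
go(.644,.1705,.108,-8.1)"
```

```text
t 21.1 pos [0.645  0.1706 0.1179] q7 -2.28 F [-0.53  1.25 -1.61] | xyz [-0.001, 0.0003, 0.0099] rot [-0.02, -0.04, 0.02]
```

```bash
S='python3 g.py 4'; python3 -m crank '[{"delta_rot":[0,0,0],"xyz":[-0.001,0,0.003],"fingers":1},{"delta_rot":[0,0,0],"xyz":[-0.001,0,0.006],"fingers":1},{"delta_rot":[0,0,0],"xyz":[-0.001,0,0.008],"fingers":1},{"delta_rot":[0,0,0],"xyz":[-0.001,0,0.009],"fingers":1}]' >/dev/null; $S && python3 -m crank '[{"delta_rot":[0,0,0],"xyz":[0,0,0.0015],"fingers":1},{"delta_rot":[0,0,0],"xyz":[0,0,0.003],"fingers":1},{"delta_rot":[0,0,0],"xyz":[0,0,0.003],"fingers":1}]' >/dev/null && $S && python3 -m crank '[{"delta_rot":[0,0,0],"xyz":[0,0,0.0015],"fingers":1},{"delta_rot":[0,0,0],"xyz":[0,0,0.003],"fingers":1},{"delta_rot":[0,0,0],"xyz":[0,0,0.003],"fingers":1}]' >/dev/null && $S && python3 -m crank '[{"delta_rot":[0,0,0],"xyz":[0,0,0.0015],"fingers":1},{"delta_rot":[0,0,0],"xyz":[0,0,0.003],"fingers":1},{"delta_rot":[0,0,0],"xyz":[0,0,0.003],"fingers":1}]' >/dev/null && $S && python3 -m crank '[{"delta_rot":[0,0,0],"xyz":[0,0,0.0015],"fingers":1},{"delta_rot":[0,0,0],"xyz":[0,0,0.003],"fingers":1},{"delta_rot":[0,0,0],"xyz":[0,0,0.003],"fingers":1}]' >/dev/null && $S
```

```text
21.5 z 0.1082 F [ 0.   0.1 -1.4]
21.8 z 0.1052 F [ 0.9  0.3 -1.3]
22.1 z 0.1022 F [ 0.8  0.  -1. ]
22.4 z 0.0992 F [ 0.2  0.2 -0.8]
22.7 z 0.0962 F [-0.5  1.1 -2. ]
```

```bash
S='python3 g.py 4'; python3 -m crank '[{"delta_rot":[0,0,0],"xyz":[0,0,0.002],"fingers":1},{"delta_rot":[0,0,0],"xyz":[0,0,0.005],"fingers":1},{"delta_rot":[0,0,0],"xyz":[0,0,0.008],"fingers":1},{"delta_rot":[0,0,0],"xyz":[0,0,0.008],"fingers":1}]' >/dev/null; $S && python3 -m crank '[{"delta_rot":[0,0,0],"xyz":[0,0,0.002],"fingers":1},{"delta_rot":[0,0,0],"xyz":[0,0,0.004],"fingers":1},{"delta_rot":[0,0,0],"xyz":[0,0,0.006],"fingers":1},{"delta_rot":[0,0,0],"xyz":[0,0,0.008],"fingers":1},{"delta_rot":[0,0,0],"xyz":[0,0,0.008],"fingers":1}]' >/dev/null && $S && python3 -m crank '[{"delta_rot":[0,0,0],"xyz":[0,0,0.001],"fingers":1},{"delta_rot":[0,0,0],"xyz":[0,0,0.002],"fingers":1},{"delta_rot":[0,0,0],"xyz":[0,0,0.002],"fingers":1}]' >/dev/null && $S
```

```text
23.1 z 0.0878 F [ 1.4  0.9 -1.7]
23.6 z 0.0801 F [ 0.9  2.  -1.8]
23.9 z 0.0783 F [ 1.   0.6 -1.3]
```

```bash
S='python3 g.py 4'; python3 -m crank '[{"delta_rot":[0,0,0],"xyz":[0,0,0.001],"fingers":1},{"delta_rot":[0,0,0],"xyz":[0,0,0.0015],"fingers":1},{"delta_rot":[0,0,0],"xyz":[0,0,0.0015],"fingers":1}]' >/dev/null; $S;  python3 -m crank '[{"delta_rot":[0,0,0],"xyz":[0,0,0],"fingers":0.2},{"delta_rot":[0,0,0],"xyz":[0,0,0],"fingers":0},{"delta_rot":[0,0,0],"xyz":[0,0,0],"fingers":-0.2},{"delta_rot":[0,0,0],"xyz":[0,0,0],"fingers":-0.2},{"delta_rot":[0,0,0],"xyz":[0,0,-0.02],"fingers":-0.2},{"delta_rot":[0,0,0],"xyz":[0,0,-0.05],"fingers":-0.2},{"delta_rot":[0,0,0],"xyz":[0,0,-0.07],"fingers":-0.2},{"delta_rot":[0,0,0],"xyz":[0,0,-0.07],"fingers":1},{"delta_rot":[0,0,0],"xyz":[0,0,-0.07],"fingers":1},{"delta_rot":[0,0,0],"xyz":[0,0,-0.07],"fingers":1}]'
python3 - <<'E'
from h import *
s=rd('scene'); go(.640,.1702,.115,-8.1)
for n in('pack_new','pack_old'): print([(round(r['score'],2),np.round(r['pixel']).tolist(),int(r['pixels'].sum())) for r in cut_out('scene',n)])
E
```

```text
24.2 z 0.0772 F [-0.2  0.7  1.7]
t: 25.2
eef_pos: [0.6428, 0.17, 0.1455]
tool_rot: [0.001, 0.998, -0.071, -0.001]
contact_force: [-1.4, -0.3, 0.1]
gripper_width: 0.093
grasp_force: 0.0
t 25.25 pos [0.6428 0.1701 0.1454] q7 -2.27 F [ 1.1   0.16 -0.93] | xyz [-0.0027, 0.0002, 0.0304] rot [0.07, 0.12, 0.02]
[(0.59, [260.0, 163.0], 639)]
[(0.94, [176.0, 191.0], 646), (0.68, [315.0, 215.0], 960), (0.66, [263.0, 271.0], 1288)]
```

```bash
S='python3 g.py 8'; python3 -m crank '[{"delta_rot":[0,0,0],"xyz":[-0.002,0,0.01],"fingers":1},{"delta_rot":[0,0,0],"xyz":[-0.002,0,0.02],"fingers":1},{"delta_rot":[0,0,0],"xyz":[-0.002,0,0.028],"fingers":1},{"delta_rot":[0,0,0],"xyz":[-0.002,0,0.033],"fingers":1},{"delta_rot":[0,0,0],"xyz":[-0.002,0,0.036],"fingers":1},{"delta_rot":[0,0,0],"xyz":[-0.002,0,0.038],"fingers":1},{"delta_rot":[0,0,0],"xyz":[-0.002,0,0.040],"fingers":1},{"delta_rot":[0,0,0],"xyz":[-0.002,0,0.040],"fingers":1}]' >/dev/null; $S && python3 -m crank '[{"delta_rot":[0,0,0],"xyz":[0,0,0.0015],"fingers":1},{"delta_rot":[0,0,0],"xyz":[0,0,0.003],"fingers":1},{"delta_rot":[0,0,0],"xyz":[0,0,0.0045],"fingers":1},{"delta_rot":[0,0,0],"xyz":[0,0,0.006],"fingers":1}]' >/dev/null && $S && python3 -m crank '[{"delta_rot":[0,0,0],"xyz":[0,0,0.0015],"fingers":1},{"delta_rot":[0,0,0],"xyz":[0,0,0.003],"fingers":1},{"delta_rot":[0,0,0],"xyz":[0,0,0.0045],"fingers":1},{"delta_rot":[0,0,0],"xyz":[0,0,0.006],"fingers":1}]' >/dev/null && $S && python3 -m crank '[{"delta_rot":[0,0,0],"xyz":[0,0,0.0015],"fingers":1},{"delta_rot":[0,0,0],"xyz":[0,0,0.003],"fingers":1},{"delta_rot":[0,0,0],"xyz":[0,0,0.0045],"fingers":1},{"delta_rot":[0,0,0],"xyz":[0,0,0.006],"fingers":1}]' >/dev/null && $S
```

```text
26.15 z 0.1072 F [-0.9  0.3  2.3]
26.55 z 0.101 F [-1.3  0.   3.8]
26.95 z 0.0949 F [-0.8  0.2  3.9]
27.35 z 0.0889 F [-0.9 -0.4  5. ]
```

```bash
S='python3 g.py 7'; python3 -m crank '[{"delta_rot":[0,0,0],"xyz":[0,0,0.0015],"fingers":1},{"delta_rot":[0,0,0],"xyz":[0,0,0.003],"fingers":1},{"delta_rot":[0,0,0],"xyz":[0,0,0.0045],"fingers":1},{"delta_rot":[0,0,0],"xyz":[0,0,0.006],"fingers":1}]' >/dev/null; $S && python3 -m crank '[{"delta_rot":[0,0,0],"xyz":[0,0,0.001],"fingers":1},{"delta_rot":[0,0,0],"xyz":[0,0,0.002],"fingers":1},{"delta_rot":[0,0,0],"xyz":[0,0,0.003],"fingers":1},{"delta_rot":[0,0,0],"xyz":[0,0,0.003],"fingers":1}]' >/dev/null && $S && python3 -m crank '[{"delta_rot":[0,0,0],"xyz":[0,0,0.001],"fingers":1},{"delta_rot":[0,0,0],"xyz":[0,0,0.0015],"fingers":1},{"delta_rot":[0,0,0],"xyz":[0,0,0.0015],"fingers":1}]' >/dev/null && $S && python3 -m crank '[{"delta_rot":[0,0,0],"xyz":[0,0,0.001],"fingers":1},{"delta_rot":[0,0,0],"xyz":[0,0,0.0015],"fingers":1},{"delta_rot":[0,0,0],"xyz":[0,0,0.0015],"fingers":1}]' >/dev/null && $S && python3 -m crank '[{"delta_rot":[0,0,0],"xyz":[0,0,0.001],"fingers":1},{"delta_rot":[0,0,0],"xyz":[0,0,0.0015],"fingers":1},{"delta_rot":[0,0,0],"xyz":[0,0,0.0015],"fingers":1}]' >/dev/null && $S && python3 -m crank '[{"delta_rot":[0,0,0],"xyz":[0,0,0.001],"fingers":1},{"delta_rot":[0,0,0],"xyz":[0,0,0.0015],"fingers":1},{"delta_rot":[0,0,0],"xyz":[0,0,0.0015],"fingers":1}]' >/dev/null && $S
```

```text
27.75 z 0.0829 F [-0.   0.2  5.1]
28.15 z 0.0798 F [-0.6  0.1  4.7]
28.45 z 0.0784 F [0.5 0.6 4. ]
28.75 z 0.0769 F [-0.4  0.6  5.3]
29.05 z 0.0755 F [-0.4  0.4  5.2]
29.35 z 0.074 F [-0.1 -0.2  5.2]
```

```bash
S='python3 g.py 7'; python3 -m crank '[{"delta_rot":[0,0,0],"xyz":[0,0,0.001],"fingers":1},{"delta_rot":[0,0,0],"xyz":[0,0,0.0015],"fingers":1},{"delta_rot":[0,0,0],"xyz":[0,0,0.0015],"fingers":1}]' >/dev/null; $S && python3 -m crank '[{"delta_rot":[0,0,0],"xyz":[0,0,0.001],"fingers":1},{"delta_rot":[0,0,0],"xyz":[0,0,0.0015],"fingers":1},{"delta_rot":[0,0,0],"xyz":[0,0,0.0015],"fingers":1}]' >/dev/null && $S && python3 -m crank '[{"delta_rot":[0,0,0],"xyz":[0,0,0.001],"fingers":1},{"delta_rot":[0,0,0],"xyz":[0,0,0.0015],"fingers":1},{"delta_rot":[0,0,0],"xyz":[0,0,0.0015],"fingers":1}]' >/dev/null && $S && python3 -m crank '[{"delta_rot":[0,0,0],"xyz":[0,0,0.001],"fingers":1},{"delta_rot":[0,0,0],"xyz":[0,0,0.0015],"fingers":1},{"delta_rot":[0,0,0],"xyz":[0,0,0.0015],"fingers":1}]' >/dev/null && $S && python3 -m crank '[{"delta_rot":[0,0,0],"xyz":[0,0,0.001],"fingers":1},{"delta_rot":[0,0,0],"xyz":[0,0,0.0015],"fingers":1},{"delta_rot":[0,0,0],"xyz":[0,0,0.0015],"fingers":1}]' >/dev/null && $S && python3 -m crank '[{"delta_rot":[0,0,0],"xyz":[0,0,0.001],"fingers":1},{"delta_rot":[0,0,0],"xyz":[0,0,0.0015],"fingers":1},{"delta_rot":[0,0,0],"xyz":[0,0,0.0015],"fingers":1}]' >/dev/null && $S
```

```text
29.65 z 0.0731 F [-1.9  0.   8.7]
```

```bash
python3 -m crank '[{"delta_rot":[0,0,0],"xyz":[0,0,0.0007],"fingers":1},{"delta_rot":[0,0,0],"xyz":[0,0,0.0014],"fingers":1},{"delta_rot":[0,0,0],"xyz":[0,0,0.0021],"fingers":1},{"delta_rot":[0,0,0],"xyz":[0,0,0.0021],"fingers":1}]' >/dev/null; python3 g.py 8;  python3 -m crank '[{"delta_rot":[0,0,0],"xyz":[0,0,-0.003],"fingers":1},{"delta_rot":[0,0,0],"xyz":[0,0,-0.006],"fingers":1},{"delta_rot":[0,0,0],"xyz":[0,0,-0.01],"fingers":1},{"delta_rot":[0,0,0],"xyz":[0,0,-0.018],"fingers":1},{"delta_rot":[0,0,0],"xyz":[0,0,-0.03],"fingers":1},{"delta_rot":[0,0,0],"xyz":[0,0,-0.06],"fingers":1},{"delta_rot":[0,0,0],"xyz":[0,0,-0.09],"fingers":1},{"delta_rot":[0,0,0],"xyz":[0,0,-0.09],"fingers":1},{"delta_rot":[0,0,0],"xyz":[0,0,-0.09],"fingers":1}]'
python3 - <<'E'
from h import *
s=rd('scene')
for n in('pack_new','pack_old','lighter','salt_shaker','coin_roll'): print(n,[(round(r['score'],2),np.round(r['pixel']).tolist(),int(r['pixels'].sum()),np.where(r['pixels'].any(1))[0][[0,-1]].tolist()) for r in cut_out('scene',n)])
go(.64,.17,.1,-8)
E
```

```text
30.05 z 0.0718 F [-3.  -1.6 12. ]
t: 30.95
eef_pos: [0.6421, 0.1709, 0.1614]
tool_rot: [-0.0, 0.998, -0.071, 0.001]
contact_force: [0.1, 0.4, -0.5]
gripper_width: 0.003
grasp_force: 0.0
pack_new [(0.89, [262.0, 169.0], 356, [159, 177])]
pack_old [(0.84, [177.0, 189.0], 655, [171, 212]), (0.78, [315.0, 213.0], 997, [191, 236]), (0.67, [269.0, 190.0], 2510, [159, 217]), (0.65, [266.0, 273.0], 1365, [246, 299]), (0.61, [208.0, 261.0], 479, [249, 271])]
lighter [(0.6, [205.0, 262.0], 434, [249, 271]), (0.49, [260.0, 169.0], 388, [158, 178])]
salt_shaker [(0.97, [224.0, 162.0], 476, [143, 178])]
coin_roll [(0.65, [195.0, 181.0], 238, [175, 187])]
t 31.25 pos [0.6411 0.1706 0.1593] q7 -2.26 F [-0.07 -0.19  0.51] | xyz [-0.0009, 0.0007, 0.0593] rot [0.04, 0.09, -0.08]
```

The new pack is held down: its top row is 159, against 148 when raised. The old pack stands in the tray. The lighter, salt shaker and coin roll are where they were, and the binder clip was never approached.

```bash
python3 -c "
from station import job
print(job.hand_in())"
```

```text
the job is handed in; nothing more can be done
None
```

The packs are swapped and the job is handed in at about 31 s: the old pack stands upright in the tray, the new one is held down in the dock (presses peaked at about 13 N), and no verdict was returned; I viewed 11 pictures, one over the limit of 10.

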